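# Square the slider plate in the corner jig and send it down the inclined track

## Task

Gently slide the blue slider plate flat against the long low fence of the aluminium jig, then along the fence until its yellow nose presses on the red end stop. Then grip it across its width, set it squarely between the rails in the upper half of the inclined track (uphill of the red line), yellow nose downhill, and let go so that it slides down by itself and comes to rest against the rubber buffer at the foot. Do not ram the jig, and leave the other things on the bench where they are.

Things in the scene. Friction and masses are not known exactly. Their poses are not given: they have to be found in the camera images.
- slider_plate: Slider plate: flat blue block, 60 mm (its x) by 130 mm (its y) by 16 mm thick (its z), about 0.25 kg (varies); the end 18 mm at -y is yellow: the nose. Origin: centre of the underside. It starts flat on the bench on the jig's -x side, short of the end stop, nose roughly towards the stop (jig's -y), askew by up to 20 degrees.
- plate_nose (a point): Middle of the bottom edge of the slider plate's yellow nose end (65 mm from the plate's origin along its -y).
- jig: Squaring jig fixed to the bench: an aluminium fence bar 22 mm wide, only 6 mm high, no floor (the plate slides on the bench). Origin: on the bench, at the fence's inner face, which looks to the jig's -x. The bar runs from y = -80 to +230 mm. With the plate flush its origin is at jig x = -30 mm. Fingers 7 mm or more above the bench can close over the fence on the upper part of the plate's sides.
- end_stop: Red stop block clamped near the jig's -y end: 24 mm high, 22 mm thick, spanning jig x = -68 to +36 mm, black screw on top. Its face, looking to the jig's +y, stands between y = 0 and +45 mm, set differently each time. The reported pose is only its mount's, the same as the jig's, and does NOT tell the setting: find it by touch or sight. It does not yield to gentle pushing.
- ramp: Inclined track on a wooden base, 130 x 360 x 14 mm, fixed to the bench. Origin: centre of the base's underside; z up, y towards the high end. Two rails 6 mm high, 13 mm wide, leave a channel 65 mm wide over the track's whole 360 mm, open at the top end. Fingers more than 6 mm above the track surface clear the rails. The surface is slippery (friction about 0.35; the bench about 0.6).
- ramp_deck: Running surface of the inclined track, 30 degrees steep. Origin: on the surface, mid-width, at the face of the 14 mm high rubber buffer at the foot (32 mm above the bench). x: across, y: uphill along the surface (0 to 360 mm), z: square to the surface. A red line crosses at y = 205 mm. At rest at the foot the plate's origin is at y = 65 mm.
- spare_plate: Bystander: loose cork plate with a green end, 60 x 130 x 16 mm. Origin: centre of the underside.
- beaker: Bystander: glass beaker, 72 mm across, 95 mm high. Origin: centre of the underside.
- marker: Bystander: yellow marker pen lying down, 110 mm long (its y), 15 mm thick. Origin: centre of the underside.
- brass_mass: Bystander: brass mass with a knob, 52 mm across, 72 mm high, 0.5 kg. Origin: centre of the underside.
- stopwatch: Bystander: black stopwatch lying flat, 60 mm across, 16 mm thick. Origin: centre of the underside.
Mind the look-alikes: they are no part of the job. Several things look just like the slider_plate: the one meant starts farthest to the robot's right.

How it is judged (in metres and radians):
On the way, in this order (a step that is already met when the one before it is completed fails the run):
1. the plate lies flat, flush along the fence, and its end presses on the end stop (x of slider_plate in the frame of jig between -0.0325 and -0.027 m and angle between the y axis of slider_plate and the y axis of jig, either way round below 0.03 rad and angle between slider_plate's own z axis and vertical below 0.05 rad and y of plate_nose in the frame of jig below 0.055 m and contact force between slider_plate and end_stop above 0.1 N), for 0.05 s.
2. the plate sits between the rails uphill of the red line, nose downhill (x of slider_plate in the frame of ramp_deck between -0.004 and 0.004 m and z of slider_plate in the frame of ramp_deck between -0.003 and 0.0025 m and angle between the y axis of slider_plate and the y axis of ramp_deck, either way round below 0.06 rad and angle between the z axis of slider_plate and the z axis of ramp_deck, either way round below 0.05 rad and y of plate_nose in the frame of ramp_deck above 0.15 m and y of slider_plate in the frame of ramp_deck above 0.205 m), for 0.05 s.
3. the plate slides down by itself, nothing holding it (x of slider_plate in the frame of ramp_deck between -0.004 and 0.004 m and z of slider_plate in the frame of ramp_deck between -0.003 and 0.0025 m and angle between the y axis of slider_plate and the y axis of ramp_deck, either way round below 0.06 rad and angle between the z axis of slider_plate and the z axis of ramp_deck, either way round below 0.05 rad and y of plate_nose in the frame of ramp_deck between 0.02 and 0.1 m and linear speed of slider_plate above 0.15 m/s and contact force between each of the arm, the fingers and slider_plate below 0.05 N), for 0.02 s.
At the end, for the whole second after the job is handed in: The slider plate rests on the track between the rails (origin within 4 mm of the middle, within 3 mm of the surface, parallel within 0.05 rad), its yellow nose against the buffer within 5 mm, at rest and released (x of slider_plate in the frame of ramp_deck between -0.004 and 0.004 m and z of slider_plate in the frame of ramp_deck between -0.003 and 0.0025 m and angle between the y axis of slider_plate and the y axis of ramp_deck, either way round below 0.06 rad and angle between the z axis of slider_plate and the z axis of ramp_deck, either way round below 0.05 rad and y of plate_nose in the frame of ramp_deck between -0.005 and 0.005 m and linear speed of slider_plate below 0.01 m/s); the robot touches nothing.
It fails at once if the plate is rammed into the jig (over 40 N) (contact force between slider_plate and jig above 40 N).
It fails at once if the jig is struck by the robot (over 40 N) (contact force between any of the arm, the fingers and jig above 40 N).
It fails at once if a bystander is moved by more than 20 mm (distance of any of spare_plate, beaker, marker, brass_mass, stopwatch from where it was at the start of the episode above 0.02 m).
It also fails if it takes over 72 s, if anything falls off the work surface, if the arm or the gripper's body presses on something with over 40 N, if the wrist force passes 120 N, or if a joint passes its speed limit or range.

## Robot

A 6-joint arm with a two-finger parallel gripper is mounted at the origin on the work surface. World frame = base frame: x ahead of the robot, y to its left, z up, the work surface at z = 0. Lengths are in mm, angles in rad, forces in N, time in s.
With the tool pointing down it reaches from about 300 to 775 mm from the base axis. Payload 14.6 kg.
Tool frame: the origin (TCP) lies at the very end of the fingers, on their centre line; the grasp point (between the pads) lies 19 mm behind it; z points along the fingers, y is the line along which they close (so a half turn about z gives the same grasp; the last joint's range is limited). The gripper opens to 94 mm and grips with 3 to 60 N. Pads are 16 mm wide; open, the fingers measure 119 mm over their backs; the gripper's body (75 mm by 177 mm) begins 78 mm behind the grasp point.
Start: joints at [-1.318, 0.3, 1.521, -0, 1.321, -0.067], TCP at [172.9, -522.106, 205.446] pointing down, gripper open.
Joint ranges: [-3.03, 3.03], [-0.79, 2.21], [0.23, 2.52], [-1.04, 4.18], [0, 3.07], [-2.55, 2.55]. Speed limits (rad/s): [2.22, 2.22, 2.57, 3.14, 3.14, 3.14].

## Interface

Orientations are given as a 3x3 rotation matrix whose columns are the frame's x, y, z axes.
In Python, from rig import move_pose, line_to, goto_joints, release, grasp, dwell, inverse_kinematics, get_state, grab_frame, PlanningError, job_done gives the robot as it stands. The module is installed in compiled form; this text tells all that it offers. Calls block until the motion is done:
- move_pose(position, orientation): joint-space move of the TCP to a pose.
- line_to(position, frame=None, feed=150): straight line of the TCP; frame=None keeps the orientation; feed is the mean speed in mm/s.
- goto_joints(angles): joint-space move.
- release() and grasp(): open the fingers fully, or close them until they stop; the grip force is fixed at half the most.
- dwell(seconds).
- inverse_kinematics(position, orientation): joint angles nearest the present ones, or None.
- get_state(): the state.
- grab_frame(name): name is "side" or "top" or "wrist"; returns a dict with "frame" (420x560x3 uint8, blue, green, red), "range_z" (420x560 float32, mm along the optical axis (not along the pixel's ray), 0 where there is no reading), "fx", "fy", "cx", "cy" (pixels), "rvec" (rotation vector, rad) and "tvec" (3), from world to camera coordinates, as OpenCV has them. Camera axes: x right, y down, z forward; pixel columns grow to the right and rows downward; lengths in mm; the calibration is good to about 2 mm. A picture is of the moment at which its call begins.
A pose or a line that the arm cannot do raises PlanningError and nothing moves.
- job_done(): hands the job in; it is judged then, once.
The state is a dict: "time_s": time; "joint_positions": joint angles; "qvel": joint speeds; "tau": joint torques, N m; "tcp_pos": TCP position; "ee_rot": TCP orientation; "contact_force": force on the tool from outside, world axes, zero at the start; "torque": the same for the moment, N m; "grip_width": opening from 0.0 (shut) to 1.0 (fully open); "finger_force": force on a finger pad.
Only numpy, scipy, OpenCV 4.12 (cv2) and the standard library are available. Lean on these libraries where they do the work, as an engineer would, in place of code of your own. Each camera call takes 0.05 s, during which the arm holds its last target. There are 200 camera calls.

## Working session

There is one attempt and no reset: what is moved stays moved. The work goes in short steps, each a Python script; the robot and the scene stay as the last script left them, time stands still between calls to the robot, and variables do not carry over. Pictures are saved under pics/ and viewed, at most 10 in all, crops included, and the job is handed in when it is done.

```bash
mkdir -p pics; python3 - <<'E'
from rig import *
import cv2,numpy as np,pickle
d={}
for n in("top","side"):
    f=grab_frame(n);d[n]=f;cv2.imwrite(f"pics/{n}0.png",f["frame"])
    print(n,f["fx"],f["fy"],f["cx"],f["cy"],f["rvec"],f["tvec"])
pickle.dump(d,open("f0.pkl","wb"))
s=get_state();print({k:np.round(v,3) for k,v in s.items()})
E
```

```text
top 451.5614141301203 451.5614141301203 280.4345074108995 208.95616627718647 [ 2.09068352 -2.14743835  0.21167573] [ -91.68440518  564.21837792 1185.64432344]
side 545.6613199387076 545.6613199387076 270.2465997825115 208.69277707722725 [ 2.39916809 -0.40283557  0.12897711] [-553.0246832    86.48690264 1742.48024286]
{'time_s': np.float64(0.1), 'joint_positions': array([-1.318,  0.3  ,  1.521, -0.   ,  1.321, -0.067]), 'qvel': array([ 0.001, -0.002, -0.002, -0.003,  0.   , -0.   ]), 'tau': array([ 1.0000e-03, -5.3265e+01, -3.5328e+01,  7.1000e-02,  2.3000e-02,
       -0.0000e+00]), 'tcp_pos': array([ 172.847, -521.917,  204.972]), 'ee_rot': array([[ 0.949,  0.314, -0.   ],
       [ 0.314, -0.949,  0.001],
       [ 0.   , -0.001, -1.   ]]), 'contact_force': array([ 0.037, -0.267,  0.086]), 'torque': array([-0.007, -0.019,  0.008]), 'finger_force': np.float64(0.0), 'grip_width': np.float64(1.001)}
```

View pics/top0.png

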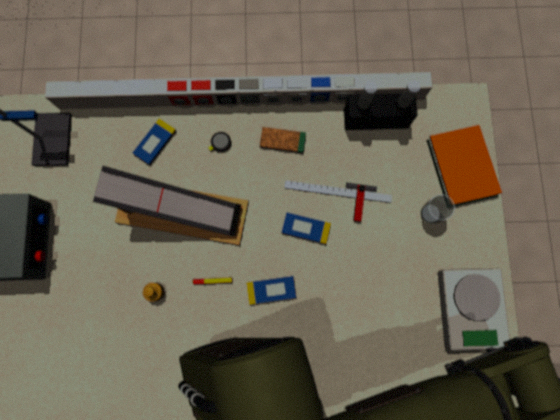

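View pics/side0.png

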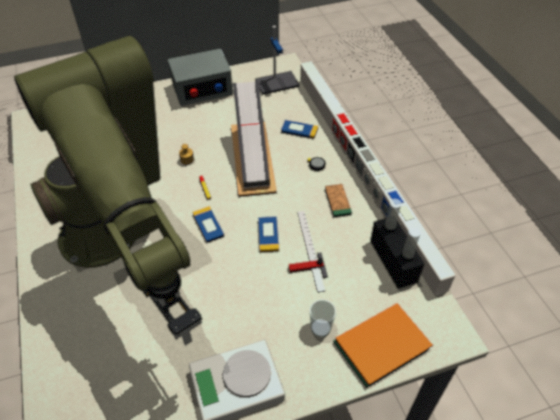

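Top view: the plate meant is at (305,228) with its nose to the right. The fence runs (285,185)–(390,198), the red stop is at (360,205), and the ramp goes from its foot at (238,218) to its high end at (100,185). Next I turn these into world positions.

```bash
cat > h.py <<'E'
from rig import *
import numpy as np,cv2
def cam(f):
    R=cv2.Rodrigues(np.array(f["rvec"]))[0];return R,np.array(f["tvec"]).ravel()
def ray(f,u,v):
    R,t=cam(f);o=-R.T@t
    d=R.T@np.array([(u-f["cx"])/f["fx"],(v-f["cy"])/f["fy"],1.]);return o,d
def at_z(f,u,v,z):
    o,d=ray(f,u,v);return o+d*(z-o[2])/d[2]
def cloud(f):
    v,u=np.mgrid[:420,:560];Z=f["range_z"].astype(float);R,t=cam(f)
    P=np.stack([(u-f["cx"])/f["fx"]*Z,(v-f["cy"])/f["fy"]*Z,Z],-1)
    W=(P-t)@R; W[Z<=0]=np.nan; return W
def proj(f,p):
    R,t=cam(f);q=R@np.array(p)+t;return f["fx"]*q[0]/q[2]+f["cx"],f["fy"]*q[1]/q[2]+f["cy"]
def down(a):  # tool pointing down, tool x axis at world angle a
    c,s=np.cos(a),np.sin(a);return np.array([[c,s,0],[s,-c,0],[0,0,-1.]])
E
python3 - <<'E'
from h import *
import pickle
d=pickle.load(open("f0.pkl","rb"));f=d["top"];W=cloud(f)
def p(n,u,v,z): print(n,at_z(f,u,v,z).round(),W[v,u].round())
for a in [("fenceL",285,185,6),("fenceR",390,198,6),("stop inner",362,186,24),("stop out",358,221,24),("plate",305,228,16),("nose",324,232,16),("tail",284,224,16),("deckfoot",228,217,35),("decktop",108,185,200),("spare",283,140,16),("marker",212,281,10),("mass",152,292,60),("beaker",433,211,0),("redline",161,199,100)]: p(*a)
E
```

```text
fenceL [ 642. -122.    6.] [ 642. -122.    7.]
fenceR [ 595. -423.    6.] [ 595. -423.    7.]
stop inner [ 628. -341.   24.] [ 626. -339.   33.]
stop out [ 528. -324.   24.] [ 532. -328.   -1.]
plate [ 513. -175.   16.] [ 513. -174.   18.]
nose [ 500. -228.   16.] [ 500. -227.   18.]
tail [ 526. -116.   16.] [ 526. -116.   16.]
deckfoot [547.  40.  35.] [546.  39.  40.]
decktop [604. 315. 200.] [604. 314. 201.]
spare [ 775. -120.   16.] [ 775. -120.   17.]
marker [373.  88.  10.] [373.  87.  14.]
mass [346. 238.  60.] [346. 235.  74.]
beaker [ 555. -545.    0.] [ 553. -542.    8.]
redline [588. 210. 100.] [580. 201. 136.]
```

```bash
python3 - <<'E'
from h import *
import pickle
aj=np.arctan2(.988,.153)
for sgn in (0,np.pi):
    R=down(aj+sgn)
    for p in([513,-175,9],[590,-200,9],[570,-270,9],[560,-230,300]):
        print(p,np.round(inverse_kinematics(p,R),2) if inverse_kinematics(p,R) is not None else None)
    u=np.array([.2,.98,0]);n=np.array([0,0,np.cos(np.pi/6)])-.5*u
    y=np.array([.98,-.2,0])
    up=np.cross(n,y) # uphill-ish
    z=-n/np.linalg.norm(n);y=y/np.linalg.norm(y)*(1 if sgn==0 else -1)
    Rr=np.stack([np.cross(y,z),y,z],1)
    q=inverse_kinematics([588,239,158],Rr);print("ramp",Rr.round(2).tolist(),None if q is None else np.round(q,2))
R=down(aj); 
q=inverse_kinematics([540,-200,330],R)
if q is None: R=down(aj+np.pi)
move_pose([540,-200,330],R)
f=grab_frame("wrist");cv2.imwrite("pics/w1.png",f["frame"]);pickle.dump(f,open("w1.pkl","wb"));print(get_state()["time_s"],get_state()["tcp_pos"])
E
```

```text
[513, -175, 9] [-0.4   0.53  1.71 -0.    0.91 -0.24]
[590, -200, 9] [-0.39  0.67  1.46 -0.    1.01 -0.23]
[570, -270, 9] [-0.5   0.69  1.43 -0.    1.02 -0.35]
[560, -230, 300] [-0.45  0.38  1.2  -0.    1.56 -0.3 ]
ramp [[0.17, 0.98, 0.1], [0.85, -0.2, 0.49], [0.5, 0.0, -0.87]] [0.12 0.43 1.55 0.57 1.06 0.06]
[513, -175, 9] None
[590, -200, 9] None
[570, -270, 9] None
[560, -230, 300] None
ramp [[-0.17, -0.98, 0.1], [-0.85, 0.2, 0.49], [-0.5, -0.0, -0.87]] None
1.9833 [ 539.62652802 -200.81854695  329.71894903]
```

View pics/w1.png

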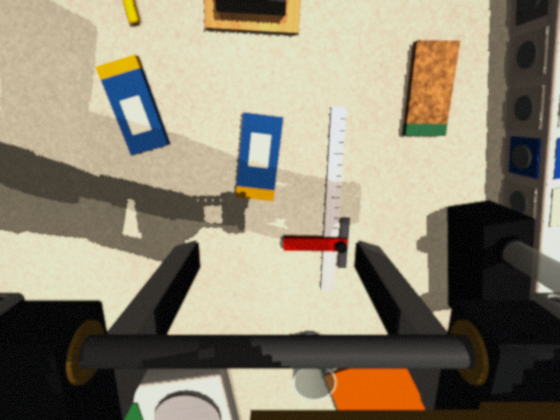

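The wrist view shows the plate at (260,157) with its nose down, the fence from (337,108) to (328,288), and the red stop at (315,243). I'll fit all three in world XY.

```bash
cat >> h.py <<'E'
def hsv(f): return cv2.cvtColor(f["frame"],cv2.COLOR_BGR2HSV)
def fitrect(f,m,z):
    """min-area rectangle (world, plane z) of the largest blob of m"""
    n,l,s,_=cv2.connectedComponentsWithStats(m.astype(np.uint8))
    b=1+np.argmax(s[1:,4]);v,u=np.nonzero(l==b)
    P=np.array([at_z(f,a,c,z)[:2] for a,c in zip(u,v)],np.float32)
    r=cv2.minAreaRect(P);return r,cv2.boxPoints(r)
E
python3 - <<'E'
from h import *
import pickle
f=pickle.load(open("w1.pkl","rb"));W=cloud(f);H=hsv(f);h,s,v=cv2.split(H)
v_,u_=np.mgrid[:420,:560]
roi=(u_>225)&(u_<295)&(v_>100)&(v_<210)
ps=at_z(f,200,170,0)
print("bench z",np.nanmedian(W[100:200,180:220,2]),"plate z",np.nanmedian(W[135:165,250:268,2]))
m=roi&(W[...,2]>9)
print("plate",fitrect(f,m,16))
m=roi&(s>120)&(((h>100)&(h<130))|((h>15)&(h<35)&(s>170)))
print("plate colour",fitrect(f,m,16))
print("nose",W[196,255],"tail",W[116,263])
m=(u_>310)&(u_<360)&(v_>100)&(v_<232)&(W[...,2]>3.)&(W[...,2]<10)
r,b=fitrect(f,m,6);print("fence depth",r,b)
m=(u_>310)&(u_<360)&(v_>100)&(v_<215)&(s<40)&(v>170)
r,b=fitrect(f,m,6);print("fence colour",r,b)
# inner edge line: per row leftmost bright
E1=[]
for row in range(115,210,5):
    print(row,H[row,318:350:3,1].tolist() if row%30==0 else "",end="")
    c=np.nonzero(W[row,315:350,2]>4)[0]
    if len(c):E1.append(at_z(f,315+c[0]-.5,row,6)[:2])
E1=np.array(E1,np.float32);l=cv2.fitLine(E1,cv2.DIST_HUBER,0,.01,.01).ravel();print("\nedge",l,np.arctan2(l[1],l[0]))
m=(u_>275)&(u_<350)&(v_>220)&(v_<265)&((h<8)|(h>172))&(s>150)
r,b=fitrect(f,m,24);print("stop",r,b)
E
```

```text
bench z -0.10148409879971128 plate z 16.248867451414316
plate (((512.5096435546875, -179.02777099609375), (130.12440490722656, 60.34086990356445), 74.24918365478516), array([[ 465.81067, -233.45709],
       [ 523.88586, -249.83688],
       [ 559.2086 , -124.59845],
       [ 501.13342, -108.21866]], dtype=float32))
plate colour (((514.9463500976562, -170.4698486328125), (108.62580108642578, 57.793670654296875), 74.01261901855469), array([[ 472.208  , -214.72313],
       [ 527.76636, -230.64098],
       [ 557.6847 , -126.21657],
       [ 502.12634, -110.29872]], dtype=float32))
nose [ 497.35723352 -237.89796866   15.30132313] tail [ 530.23073383 -119.54613483   15.28521407]
fence depth ((626.3323364257812, -220.77511596679688), (199.00782775878906, 22.595516204833984), 80.35430145263672) [[ 598.5219  -316.9793 ]
 [ 620.79803 -320.76532]
 [ 654.14276 -124.57092]
 [ 631.86664 -120.78491]]
fence colour ((638.9611206054688, -202.90463256835938), (177.639892578125, 57.068275451660156), 87.2355728149414) [[ 606.17645 -290.24503]
 [ 663.1783  -292.9974 ]
 [ 671.7458  -115.56424]
 [ 614.74396 -112.81186]]
115 120 [42, 42, 41, 39, 14, 7, 8, 7, 8, 23, 47]125 130 135 140 145 150 [43, 42, 42, 46, 6, 3, 3, 3, 1, 28, 42]155 160 165 170 175 180 [53, 56, 57, 27, 16, 9, 7, 8, 36, 42, 48]185 190 195 200 205 
edge [ 1.7126124e-01  9.8522568e-01  6.2023871e+02 -1.9156302e+02] 1.3986866
stop ((580.2953491210938, -328.5), (24.5224666595459, 102.63739776611328), 81.12550354003906) [[ 527.69946 -332.69748]
 [ 629.10815 -348.5314 ]
 [ 632.89124 -324.30252]
 [ 531.48254 -308.4686 ]]
```

```bash
cat >> h.py <<'E'
AJ=np.radians(80.2);OJ=np.array([593,-347.5,0]);YJ=np.array([np.cos(AJ),np.sin(AJ),0]);XJ=np.array([YJ[1],-YJ[0],0])
def J(x,y,z): return OJ+x*XJ+y*YJ+np.array([0,0,z])
def inJ(p): d=np.array(p)-OJ; return np.array([d@XJ,d@YJ,d[2]])
def st():
    s=get_state();F=np.array(s["contact_force"]);return s,inJ(s["tcp_pos"]),np.array([F@XJ,F@YJ,F[2]])
E
python3 - <<'E'
from h import *
R=down(np.radians(74.25))
move_pose([512.5,-179,60],R);line_to([512.5,-179,9],feed=80);dwell(.2)
s,p,F=st();print("pre",s["tcp_pos"],F)
grasp();s,p,F=st();print("grip",s["grip_width"]*94,s["finger_force"],p.round(1),F.round(1))
line_to(J(-60,150,9),frame=down(AJ),feed=60)
line_to(J(-36,150,9),feed=40);dwell(.2)
s,p,F=st();print("near",s["grip_width"]*94,p.round(2),F.round(2),s["ee_rot"].round(3).tolist())
f=grab_frame("wrist");cv2.imwrite("pics/w2.png",f["frame"]);import pickle;pickle.dump(f,open("w2.pkl","wb"));print(s["time_s"])
E
```

```text
pre [ 512.76435608 -179.09728964    9.47044602] [-0.43915751  0.16865693  0.10880594]
grip 59.34391581684979 29.999959766864777 [-107.9  152.3    9.1] [-0.2 -0.  -0.4]
near 59.397666577649545 [-35.97 149.99   9.04] [-1.56 -0.48  3.52] [[0.17, 0.985, 0.0], [0.985, -0.17, -0.0], [-0.0, 0.0, -1.0]]
6.5583
```

View pics/w2.png

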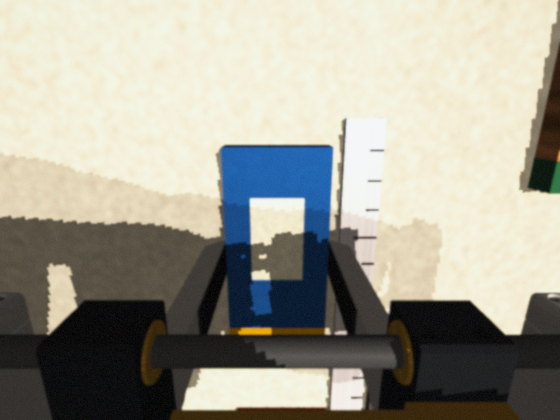

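The plate is held at (275,235), parallel to the fence, whose inner edge is at x≈342, with a gap of about 5 mm. Next I creep in under force control.

```bash
python3 - <<'E'
from h import *
_,p0,F0=st();x=-36
while x<-24:
    x+=.4;line_to(J(x,150,9),feed=20);s,p,F=st();d=F-F0
    if d[0]<-5: break
print("fence at cmd",x,p.round(2),d.round(1),s["torque"].round(2))
# follow along the fence, keeping light x-force
y=150;_,_,F1=st()
y=112
line_to(J(x,y,9),feed=40);s,p,F=st();print("slid",p.round(2),(F-F0).round(1))
while y>60:
    y-=.5;line_to(J(x,y,9),feed=20);s,p,F=st();d=F-F0
    if d[0]>-3: x+=.2
    elif d[0]<-9: x-=.2
    if d[1]>6: break
dwell(.3);s,p,F=st()
print("stop at cmd",x,y,p.round(2),(F-F0).round(1),s["torque"].round(2),s["time_s"])
f=grab_frame("wrist");cv2.imwrite("pics/w3.png",f["frame"])
E
```

```text
fence at cmd -35.6 [-35.93 150.02   9.06] [-5.  -0.6  3. ] [ 0.13  0.75 -0.04]
slid [-35.57 111.6    9.06] [ 0.2 -1.3  1.3]
stop at cmd -30.799999999999958 100.0 [-31.13 100.64   9.05] [-1.5  4.9  3.3] [1.07 0.01 0.06] 14.2583
```

View pics/w3.png

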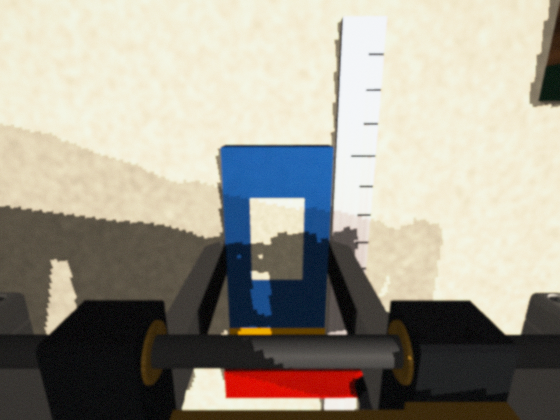

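The yellow nose at (280,332) looks close to or touching the red stop at (290,380), but the bar hides the seam. I'll push on each axis in small steps and watch stiffness to confirm contact.

```bash
python3 - <<'E'
from h import *
x,y=-30.8,100.
def go():
    line_to(J(x,y,9),feed=10);dwell(.1);s,p,F=st();print(round(x,1),round(y,1),p.round(2),F.round(1),s["torque"].round(2));return p,F
for _ in range(8):
    x+=.5;p,F=go()
    if F[0]<-9: break
for _ in range(8):
    y-=.6;p,F=go()
    if F[1]>13: break
dwell(.2);f=grab_frame("wrist");import pickle;pickle.dump(f,open("w4.pkl","wb"));print(get_state()["time_s"])
W=cloud(f);v,u=np.mgrid[:420,:560];h,s,vv=cv2.split(hsv(f))
m=(u>205)&(u<345)&(v>130)&(v<240)&(s>120)&(h>95)&(h<130)
r,b=fitrect(f,m,16);print("plate",[inJ([*c,0]).round(1) for c in b])
E=[]
for row in range(30,150,5):
    c=np.nonzero(W[row,320:380,2]>3.5)[0]
    if len(c):E.append(at_z(f,320+c[0]-.5,row,6)[:2])
l=cv2.fitLine(np.array(E,np.float32),cv2.DIST_HUBER,0,.01,.01).ravel();print("fence",np.degrees(np.arctan2(l[1],l[0])),inJ([l[2],l[3],0]))
R=[at_z(f,c,row,24) for row in range(350,400) for c in (240,260,280,300) if (h[row,c]<8 or h[row,c]>172) and s[row,c]>150]
R=np.array([inJ(q) for q in R]);print("red y range",R[:,1].min(),R[:,1].max() )
E
```

```text
-30.3 100.0 [-30.87 100.48   9.07] [-6.3  5.6  9. ] [1.1  0.64 0.1 ]
-29.8 100.0 [-30.52 100.39   9.06] [-8.   4.8  9.1] [0.94 0.91 0.06]
-29.3 100.0 [-30.11 100.24   9.07] [-7.4  3.   9.7] [0.73 1.06 0.05]
-28.8 100.0 [-29.63 100.15   9.05] [-8.5  2.7  9. ] [0.65 1.17 0.01]
-28.3 100.0 [-29.14 100.06   9.06] [-8.1  1.8 10. ] [0.66 1.21 0.02]
-27.8 100.0 [-28.64 100.01   9.07] [-7.7  1.2  9.6] [0.53 1.17 0.04]
-27.3 100.0 [-28.15  99.93   9.09] [-8.9  0.6  9.5] [0.48 1.28 0.06]
-26.8 100.0 [-27.68  99.89   9.04] [-7.8  0.7 10.4] [0.39 1.27 0.04]
-26.8 99.4 [-27.49  99.68   9.06] [-7.3  4.   9.5] [0.78 0.93 0.05]
-26.8 98.8 [-27.42  99.44   9.05] [-7.1  6.3  8.2] [1.26 0.71 0.21]
-26.8 98.2 [-27.42  99.38   9.04] [-6.5  9.1 10.6] [1.89 0.66 0.24]
-26.8 97.6 [-27.39  99.11   9.08] [-7.4 11.4 10.5] [2.3  0.61 0.17]
-26.8 97.0 [-27.43  98.73   9.02] [-7.8 11.4 11.2] [2.54 0.51 0.21]
-26.8 96.4 [-27.43  98.21   9.06] [-6.5 13.3 10.9] [2.62 0.54 0.18]
19.4583
plate [array([-58.6, 110.6,   0. ]), array([  1. , 110.8,   0. ]), array([  0.9, 163.6,   0. ]), array([-58.7, 163.5,   0. ])]
fence 80.54032 [  0.62358425 193.43130317   0.        ]
red y range 7.240156365354572 28.40388397527938
```

Fz is about 10 N, so these forces are friction from pressing the plate onto the bench. I'll ease up in z and creep again.

```bash
python3 - <<'E'
from h import *
x,y,z=-27.4,98.2,9.
def go(pr=1):
    line_to(J(x,y,z),feed=10);dwell(.08);s,p,F=st()
    if pr:print(round(x,1),round(y,1),round(z,1),p.round(2),F.round(1),s["torque"].round(2))
    return p,F
for _ in range(8):
    z+=.25;p,F=go(0)
    if F[2]<2: break
go()
for _ in range(10):
    x+=.4;p,F=go()
    if F[0]<-7: break
for _ in range(16):
    y-=.6;p,F=go()
    if F[1]>9: break
print(get_state()["time_s"])
E
```

```text
-27.4 98.2 9.5 [-27.59  98.11   9.31] [-1.1  0.2 -4.1] [-0.1   0.1  -0.01]
-27.0 98.2 9.5 [-27.44  98.07   9.28] [-5.8 -1.6 -3.1] [-0.21  1.03  0.18]
-26.6 98.2 9.5 [-27.4   98.09   9.28] [-8.4 -2.5 -0.4] [-0.24  1.52  0.23]
-26.6 97.6 9.5 [-27.39  97.91   9.22] [-8.  -0.4 -1.5] [0.29 1.4  0.25]
-26.6 97.0 9.5 [-27.4   97.69   9.15] [-7.4  2.  -1.2] [0.8  1.29 0.16]
-26.6 96.4 9.5 [-27.41  97.36   9.15] [-7.6  4.8 -1.4] [1.17 1.26 0.18]
-26.6 95.8 9.5 [-27.38  96.96   9.17] [-8.3  5.7 -0.2] [1.31 1.17 0.21]
-26.6 95.2 9.5 [-27.36  96.42   9.17] [-7.7  7.3 -0.3] [1.37 1.18 0.23]
-26.6 94.6 9.5 [-27.39  95.8    9.17] [-7.8  6.3 -1. ] [1.42 1.17 0.18]
-26.6 94.0 9.5 [-27.37  95.21   9.18] [-7.1  6.4 -0.6] [1.38 1.2  0.24]
-26.6 93.4 9.5 [-27.37  94.62   9.17] [-7.9  7.5 -0.2] [1.41 1.16 0.28]
-26.6 92.8 9.5 [-27.37  94.02   9.18] [-7.5  6.9 -1.6] [1.41 1.15 0.25]
-26.6 92.2 9.5 [-27.36  93.42   9.18] [-8.2  6.1  0.1] [1.43 1.14 0.23]
-26.6 91.6 9.5 [-27.38  92.82   9.15] [-6.8  6.6 -0.6] [1.38 1.16 0.22]
-26.6 91.0 9.5 [-27.37  92.2    9.16] [-7.5  5.7 -0.2] [1.44 1.1  0.28]
-26.6 90.4 9.5 [-27.39  91.6    9.13] [-7.6  6.1 -0.7] [1.38 1.13 0.22]
-26.6 89.8 9.5 [-27.37  91.     9.15] [-6.6  6.9 -0.1] [1.43 1.18 0.23]
-26.6 89.2 9.5 [-27.38  90.4    9.14] [-7.8  5.9 -0.1] [1.4  1.19 0.29]
-26.6 88.6 9.5 [-27.38  89.82   9.15] [-7.2  6.5 -0.3] [1.41 1.12 0.25]
26.55
```

```bash
python3 - <<'E'
from h import *
import pickle
f=grab_frame("wrist");h,s,vv=cv2.split(hsv(f));v,u=np.mgrid[:420,:560]
m=(u>205)&(u<345)&(v>130)&(v<240)&(s>120)&(h>95)&(h<130)
r,b=fitrect(f,m,16);print("plate",[inJ([*c,0]).round(1) for c in b],st()[1])
f=grab_frame("side");cv2.imwrite("pics/s2.png",cv2.resize(f["frame"][180:330,190:390],None,fx=4,fy=4,interpolation=cv2.INTER_CUBIC))
E
```

```text
plate [array([-58.6, 102.2,   0. ]), array([  1.1, 102.3,   0. ]), array([  1. , 155.2,   0. ]), array([-58.7, 155.1,   0. ])] [-27.37873951  89.81450275   9.11990183]
```

View pics/s2.png

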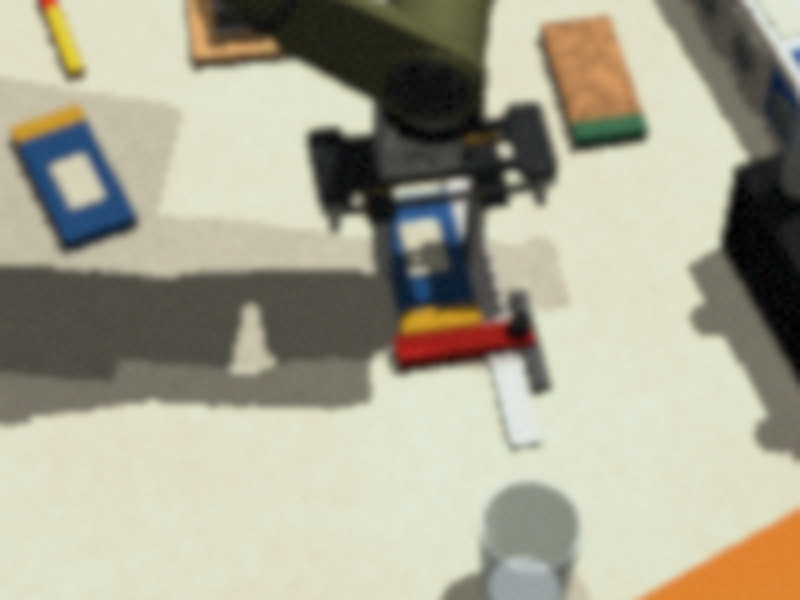

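The side view shows the yellow nose at (440,320) just about reaching the red stop at (460,342), with no slip in the grip. Continuing along the fence.

```bash
python3 - <<'E'
from h import *
x,y,z=-26.6,88.6,9.5
for _ in range(20):
    y-=.6;line_to(J(x,y,z),feed=15);dwell(.05);s,p,F=st()
    print(round(y,1),p.round(2),F.round(1),s["torque"].round(2))
    if F[1]>12: break
dwell(.2);s,p,F=st();print(p,F,s["time_s"])
E
```

```text
88.0 [-27.36  89.22   9.16] [-7.4  5.6 -0.2] [1.41 1.13 0.23]
87.4 [-27.36  88.59   9.16] [-7.3  6.3 -0.8] [1.38 1.14 0.22]
86.8 [-27.36  88.03   9.15] [-7.   6.  -0.7] [1.37 1.09 0.24]
86.2 [-27.35  87.41   9.17] [-7.2  6.4 -0.7] [1.37 1.12 0.22]
85.6 [-27.39  86.94   9.16] [-7.7  7.  -1.3] [1.5  1.11 0.23]
85.0 [-27.34  86.87   9.17] [-8.5 10.2  1.1] [2.17 1.02 0.19]
84.4 [-27.35  86.83   9.15] [-7.4 14.5  1.9] [2.89 0.9  0.21]
[-27.36013006  86.82019697   9.15505933] [-8.62723648 14.70091845  0.83048507] 28.95
```

Firm contact on the stop. Next I back off, lift, and view the ramp from beside it.

```bash
python3 - <<'E'
from h import *
import pickle
line_to(J(-28.2,88,9.6),feed=15)
line_to(J(-28.5,88,60),feed=80)
line_to(J(-28.5,88,250),feed=250)
for c in ([480,150,420],[470,150,400],[480,130,380]):
    if inverse_kinematics(c,down(AJ)) is not None: break
move_pose(c,down(AJ));dwell(.1)
f=grab_frame("wrist");cv2.imwrite("pics/w5.png",f["frame"]);pickle.dump(f,open("w5.pkl","wb"));s=get_state();print(c,s["tcp_pos"],s["time_s"],s["grip_width"]*94)
E
```

```text
[480, 150, 420] [480.34522854 149.44441564 419.50567515] 32.8667 59.668814030806146
```

View pics/w5.png

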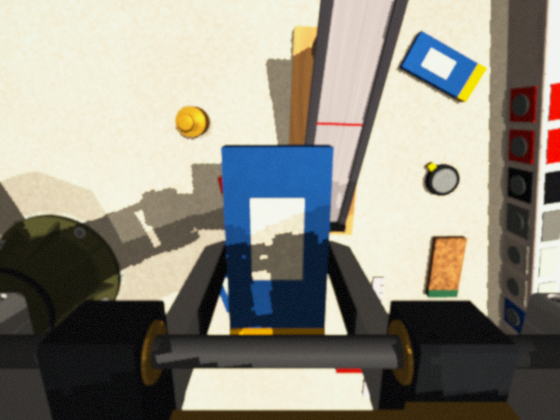

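The deck is visible from (362,0) down to (340,225), with dark rails on both sides and the red line at (340,124). Fitting plane, centre line and red line.

```bash
python3 - <<'E'
from h import *
import pickle
f=pickle.load(open("w5.pkl","rb"));W=cloud(f);h,s,v=cv2.split(hsv(f))
for r in (20,60,100,140): print(r,v[r,300:410:5].tolist())
bright=v>110
L=[];Rr=[];mid=[]
for r in range(5,140):
    # centre seed
    c=int(362-(362-340)*r/124.)
    a=c
    while bright[r,a] : a-=1
    b=c
    while bright[r,b] : b+=1
    L.append((a+.5,r));Rr.append((b-.5,r))
    mid+= [W[r,k] for k in range(a+6,b-6)]
mid=np.array(mid);mid=mid[~np.isnan(mid[:,2])]
c=np.median(mid,0)
for _ in range(3):
    A=np.c_[mid[:,:2],np.ones(len(mid))];k=np.linalg.lstsq(A,mid[:,2],rcond=None)[0]
    e=mid[:,2]-A@k;mid=mid[abs(e)<2.5*e.std()]
n=np.array([-k[0],-k[1],1]);n/=np.linalg.norm(n);d=n@np.array([0,0,k[2]])
print("resid",e.std(),"tilt",np.degrees(np.arccos(n[2])),n)
def hit(u,w,off=0):
    o,dr=ray(f,u,w);return o+dr*((d+off-n@o)/(n@dr))
# left rail inner edge: from camera left of/right of? use both offsets
for nm,X in(("L",L),("R",Rr)):
    for off in(0,6):
        P=np.array([hit(*q,off) for q in X],np.float32)
        l=cv2.fitLine(P,cv2.DIST_HUBER,0,.01,.01).ravel();dr=l[:3]*np.sign(l[1]);print(nm,off,dr.round(4),(l[3:]+dr*(150-l[4])/dr[1]).round(2))
red=(((h<10)|(h>170))&(s>90));red[:,:300]=0;red[:,380:]=0;red[:110]=0;red[138:]=0
w,u=np.nonzero(red);print("red",len(u),np.mean([hit(a,b) for a,b in zip(u,w)],0))
print("cam",-cam(f)[0].T@cam(f)[1])
np.save("deck.npy",np.r_[n,d])
E
```

```text
20 [244, 244, 244, 243, 76, 72, 124, 226, 225, 227, 223, 225, 227, 222, 224, 226, 222, 213, 62, 78, 77, 242]
60 [142, 150, 152, 71, 77, 144, 228, 227, 228, 226, 225, 222, 227, 228, 224, 225, 61, 73, 104, 244, 206, 152]
100 [141, 150, 77, 78, 178, 224, 222, 227, 226, 226, 222, 228, 223, 226, 63, 76, 183, 244, 244, 245, 244, 244]
140 [146, 88, 80, 190, 225, 222, 226, 225, 222, 227, 225, 227, 67, 81, 237, 245, 245, 245, 244, 245, 245, 245]
resid 0.8684319625322019 tilt 30.01934385240697 [-0.10216406 -0.48974988  0.86585655]
L 0 [0.1813 0.8467 0.5003] [531.89 150.    99.28]
L 6 [0.1815 0.8466 0.5003] [531.03 150.   106.11]
R 0 [0.1752 0.848  0.5003] [599.23 150.   107.23]
R 6 [0.175  0.848  0.5003] [597.41 150.   113.95]
red 146 [577.10720493 202.12097342 134.10117225]
cam [493.6383015  229.96505015 598.57101452]
```

Deck tilt is 30.0°, uphill heading (0.204, 0.979), centre x≈565 at y=150. The fence touch showed the wrist camera biased by about −2 mm in x, so I'll hover tilted over the deck and measure plate and rails in the same image.

```bash
cat >> h.py <<'E'
UH=np.array([.2045,.9789,0]);UH/=np.linalg.norm(UH);C,S=np.cos(np.pi/6),.5
YD=C*UH+np.array([0,0,S]);ND=-S*UH+np.array([0,0,C]);XD=np.cross(YD,ND)
_n=np.array([-.10216,-.48975,.86586])
_p=np.array([567.3,150,0]);_p[2]=102.9
OD=_p.copy()  # set below: deck origin
RT=np.stack([np.cross(XD,-ND),XD,-ND],1)
def setdeck():
    global OD
    n=np.load("deck.npy");p=np.array([567.3,150,0.]);p[2]=(n[3]-n[0]*p[0]-n[1]*p[1])/n[2]
    red=np.array([578,202.1,134.1]);OD=p+YD*((red-p)@YD-205)
setdeck()
def D(x,y,z): return OD+x*XD+y*YD+z*ND
def inD(p): d=np.array(p)-OD;return np.array([d@XD,d@YD,d@ND])
E
python3 - <<'E'
from h import *
import pickle
print("OD",OD,"det",np.linalg.det(RT),RT.round(2).tolist())
move_pose(D(0,240,110),RT);line_to(D(0,240,34),feed=80);dwell(.2)
f=grab_frame("wrist");cv2.imwrite("pics/w6.png",f["frame"]);pickle.dump(f,open("w6.pkl","wb"));s=get_state();print(inD(s["tcp_pos"]),s["time_s"],s["contact_force"])
E
```

```text
OD [541.86538584  28.24966355  31.65300688] det 1.0 [[0.18, 0.98, 0.1], [0.85, -0.2, 0.49], [0.5, 0.0, -0.87]]
[1.14405203e-01 2.40078767e+02 3.43212267e+01] 35.0333 [-0.2713996   0.8655585  -2.66183288]
```

View pics/w6.png

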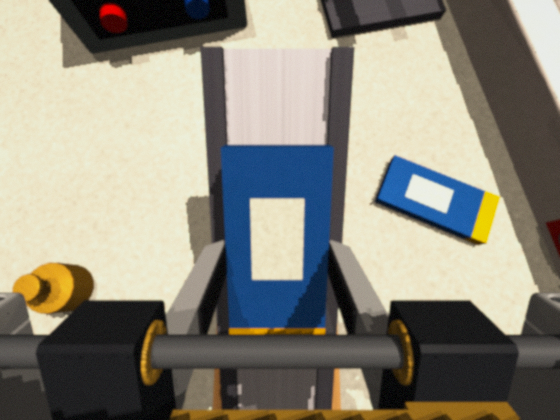

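Plate over the track: its edges are at x=222 and 332 (row 147), and the deck's light strip runs x≈223–331 at rows 50–145. Measuring the sideways offset and yaw.

```bash
python3 - <<'E'
from h import *
import pickle
f=pickle.load(open("w6.pkl","rb"));h,s,v=cv2.split(hsv(f));W=cloud(f)
t=inD(get_state()["tcp_pos"]);zb=t[2]-9.2
def hit(u,w,z):
    o,d=ray(f,u,w);return inD(o+d*((z-(o-OD)@ND)/(d@ND)))
def edge(row,c0,c1,img,thr):  # subpixel crossing
    x=img[row,c0:c1].astype(float);k=np.nonzero((x[:-1]-thr)*(x[1:]-thr)<0)[0]
    return None if len(k)==0 else c0+k[0]+(thr-x[k[0]])/(x[k[0]+1]-x[k[0]])
print("cam x",inD(-cam(f)[0].T@cam(f)[1]))
for nm,c0,c1,rows,zs in(("inL",208,240,range(60,140),(0,6)),("inR",315,342,range(60,140),(0,6)),("outL",190,215,range(60,140),(6,)),("outR",340,365,range(60,140),(6,))):
    for z in zs:
        P=[(edge(r,c0,c1,v,150),r) for r in rows];P=np.array([hit(a,b,z) for a,b in P if a])
        k=np.polyfit(P[:,1]-240,P[:,0],1);print(nm,z,"slope",k[0].round(4),"x at mid",P[:,0].mean().round(2),"x@240",k[1].round(2))
for nm,c0,c1 in(("pL",208,235),("pR",320,345)):
    blue=((h>95)&(h<130)&(s>110)).astype(float)
    P=np.array([hit(a,b,zb+16) for a,b in((edge(r,c0,c1,blue,.5),r) for r in range(152,235)) if a])
    k=np.polyfit(P[:,1]-240,P[:,0],1);print(nm,k.round(4),P[:,0].mean().round(2))
m=[W[r,c] for r in range(60,140) for c in range(240,315)];m=np.array([inD(q) for q in m]);print("deck z",np.nanmedian(m[:,2]),"plate top z",np.nanmedian([inD(W[r,c])[2] for r in range(155,190) for c in range(235,320)]),zb+16)
E
```

```text
cam x [ -0.85059615 321.63483117 213.77191244]
inL 0 slope 0.0025 x at mid -33.24 x@240 -33.47
inL 6 slope 0.0025 x at mid -32.33 x@240 -32.56
inR 0 slope -0.0242 x at mid 29.49 x@240 31.67
inR 6 slope -0.0242 x at mid 28.63 x@240 30.81
outL 6 slope 0.0013 x at mid -46.04 x@240 -46.15
outR 6 slope 0.0027 x at mid 44.42 x@240 44.17
pL [ 5.90000e-03 -3.15986e+01] -31.37
pR [3.00000e-04 2.93038e+01] 29.32
deck z 0.2566860524445254 plate top z 41.37418957048683 41.121226705312935
```

The plate is centred on the rails to about 0.2 mm and parallel. Lowering with force watch, then release.

```bash
python3 - <<'E'
from h import *
def fd():
    s=get_state();F=np.array(s["contact_force"]);return s,inD(s["tcp_pos"]),np.array([F@XD,F@YD,F@ND])
line_to(D(.2,240,14),feed=40);dwell(.15);_,p,F0=fd();print(p.round(2),F0.round(1))
z=14
while z>7.8:
    z-=.4;line_to(D(.2,240,z),feed=15);dwell(.05);s,p,F=fd();d=F-F0
    print(round(z,1),p.round(2),d.round(1))
    if d[2]>4: break
dwell(.2);f=grab_frame("wrist");cv2.imwrite("pics/w7.png",f["frame"])
s,p,F=fd();print(p,(F-F0).round(1),s["torque"].round(2),s["time_s"])
E
```

```text
[  0.32 240.07  14.24] [ 0.6 -1.  -2.5]
13.6 [2.3000e-01 2.4002e+02 1.3670e+01] [-0.7 -1.4 -0.7]
13.2 [1.8000e-01 2.4002e+02 1.3180e+01] [ 0.2  0.6 -1.6]
12.8 [1.9000e-01 2.3999e+02 1.2790e+01] [-0.5 -0.2 -1. ]
12.4 [1.9000e-01 2.3999e+02 1.2390e+01] [-0.5 -1.4 -0.3]
12.0 [2.0000e-01 2.3999e+02 1.1990e+01] [-0.3 -0.  -1.4]
11.6 [2.100e-01 2.400e+02 1.159e+01] [-1.2 -0.5 -0. ]
11.2 [1.9000e-01 2.3999e+02 1.1180e+01] [-0.8  0.6 -0.5]
10.8 [1.9000e-01 2.4002e+02 1.0780e+01] [-0.5 -0.7 -1.1]
10.4 [1.9000e-01 2.3998e+02 1.0380e+01] [-0.4 -1.1  0.1]
10.0 [1.9000e-01 2.4002e+02 1.0010e+01] [ 0.1 -0.6 -0.7]
9.6 [1.90e-01 2.40e+02 9.57e+00] [-0.3  0.1 -0.7]
9.2 [2.1000e-01 2.4005e+02 9.2500e+00] [-0.5 -0.4  1.4]
8.8 [2.4000e-01 2.4004e+02 9.2100e+00] [-3.2 -2.3  6.4]
[  0.2607131  240.02467051   9.21417399] [-3.1 -1.5  6.1] [-0.72  0.45  0.17] 39.9833
```

View pics/w7.png

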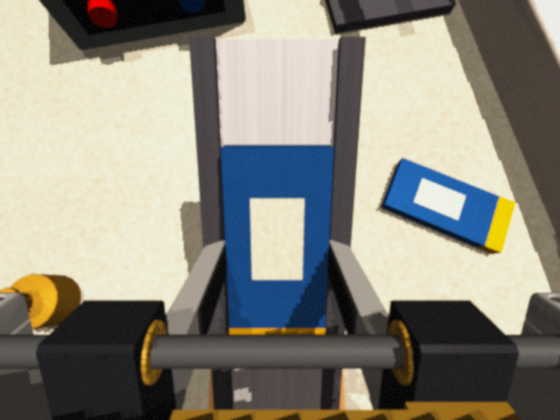

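The plate sits at (275,235), centred between the rails (inner edges 218 and 335 at row 140). Contact came at exactly the expected height. Releasing.

```bash
python3 - <<'E'
from h import *
line_to(D(.2,240,9.15),feed=15);dwell(.15)
release();dwell(.5)
line_to(D(.2,240,100),feed=120)
line_to(D(.2,240,100)+np.array([0,0,120]),feed=200);dwell(.3)
s=get_state();print(s["time_s"],s["grip_width"])
f=grab_frame("top");W=cloud(f)
cv2.imwrite("pics/t2.png",cv2.resize(f["frame"][130:330,80:400],None,fx=2.4,fy=2.4))
E
```

```text
43.55 0.9996491580498285
```

View pics/t2.png

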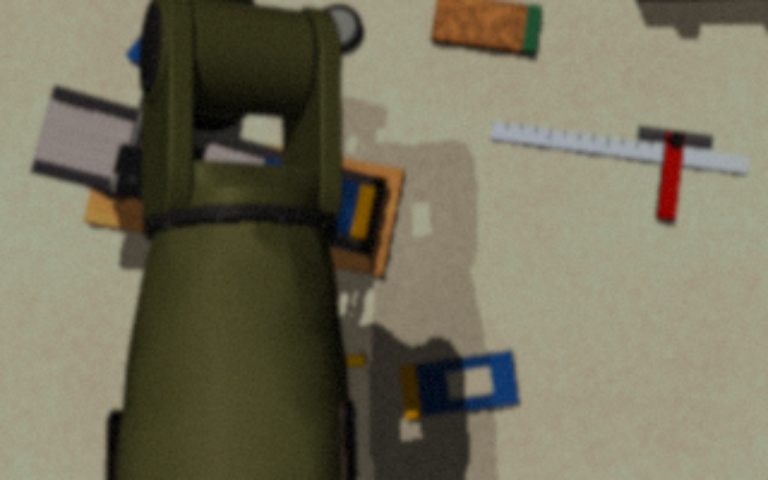

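The plate has slid down and its yellow nose at (365,210) rests against the buffer at the foot. The arm is clear.

```bash
python3 -c "
from rig import *
print(job_done())"
```

```text
the job is handed in; nothing more can be done
None
```

The job is handed in at about 44 s of the 72 s allowed: the plate was squared on the fence, pressed on the end stop, set on the upper track and released. In the last picture it rests nose-down at the buffer; the hand-in call gave no verdict.

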